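# Flip the guarded fan switch with the reach hook

## Task

Switch on the fume fan before soldering: take the reach hook out of its slotted stand, reach over the steel guard with it and pull the red lever all the way over towards the guard, using only the hook on the switches. Do not flip the black lever or shove the guard out of place. Then put the hook back on its stand the way it was, its flat handle standing on edge fully down in both slots with the bent end at the same side, and let go.

Things in the scene. Friction and masses are not known exactly. Their poses are not given: they have to be found in the camera images.
- hook: Reach hook, 150 g, loose. Flat blue handle 124 (x) x 10 (y) x 26 (z) mm, origin at its centre. A steel rod, 8 mm thick, runs on along +x to x = 155, bends straight down (-z) there and ends in a black rubber ball. Starts level in the stand; the middle 80 mm of the handle, between the posts, is free to be gripped from above across the 10 mm
- hook_tip (a point): Centre of the black rubber ball (14 mm diameter) at the end of the bent rod: x = 155, y = 0, z = -78 mm in the hook's frame
- stand: Fixed wooden stand, origin under its centre, on the surface. Base 122 x 60 x 12 mm; posts at x = -48 and +48 mm, each 14 mm (x) by 44 mm (y), 119 mm high, with an open-topped slot along x at y = 0, 14 mm wide (20 at the mouth), floor at z = 99 mm. Seated, the hook's origin is at x = 0 (within 8 mm at the start), y = 0, z = 112 mm, bent end to +x
- guard: Free-standing steel sheet guard (1.5 kg, loose): 170 mm wide (y), 115 mm high, 5 mm thick, its foot reaching 47 mm to -x and 23 mm to +x; origin on the surface under the sheet. The switches stand behind it (+x), their line 85 to 95 mm from the sheet
- red_switch: Grey switch box with the red lever, fixed, 56 x 52 x 34 mm; origin at the centre of its underside, 6 mm above the work surface. -x points to the guard. The lever's hinge runs along y at x = 0, z = 40 mm, in a barrel 24 mm long and 18 mm thick. The red and black switches stand side by side 80 mm apart (y), in either order
- red_lever (a joint): Angle of the red lever, rad: 0 leaning 0.45 rad away from the guard (to the box's +x), 0.45 upright, 0.9 leaning 0.45 rad towards the guard (its stop). Stays where it is left; turns against about 0.07 N m of friction. Starts between 0 and 0.1
- red_paddle_top (a point): Top end of the red lever's flat paddle, 50 mm from the hinge (about 91 mm above the surface at the start, 96 mm when upright); the paddle is 16 mm wide (y) and 8 mm thick
- black_switch: The same box with the black lever, to be left alone; origin and axes as for the red one
- black_lever (a joint): Angle of the black lever, rad, as for the red one; starts between 0 and 0.1 and is to stay there

How it is judged:
By the outcome, as a careful person would: the job done as asked, in the order asked, and still so for the second after the job is handed in, with the robot touching nothing.
It also fails if it takes over 54 s, if anything falls off the work surface, if the arm or the gripper's body presses on something with over 40 N, if the wrist force passes 120 N, or if a joint passes its speed limit or range.

## Robot

A 6-joint arm with a two-finger parallel gripper is mounted at the origin on a cart in front of the work surface, level with it; the furniture and walls round the work are solid. World frame = base frame: x ahead of the robot, y to its left, z up, the work surface at z = 0. Lengths are in m, angles in degrees, forces in N, time in s.
With the tool pointing down it reaches from about 0.35 to 0.875 m from the base axis. Payload 4.2 kg.
Tool frame: the origin (TCP) lies at the very end of the fingers, on their centre line; the grasp point (between the pads) lies 19 mm behind it; z points along the fingers, y is the line along which they close (so a half turn about z gives the same grasp; the last joint's range is limited). The gripper opens to 87 mm and grips with 3 to 60 N. Pads are 19 mm wide; open, the fingers measure 117 mm over their backs; the gripper's body (75 mm by 190 mm) begins 51 mm behind the grasp point.
Start: joints at [14.817, 22.042, 0.453, 0, -68.411, -14.817], TCP at [0.625, 0, 0.223] pointing down, gripper open.
Joint ranges: [-179.83, 179.83], [-69.29, 118.12], [-61.27, 80.66], [-181.25, 117.63], [-171.15, -9.14], [-177.46, 177.46]. Speed limits (degrees/s): [159.86, 159.86, 180, 180, 180, 180].

## Interface

Orientations are given as a 3x3 rotation matrix whose columns are the frame's x, y, z axes.
In Python, from station import monitor, cams, ticket gives the robot as it stands.
- The arm moves only by the tool drive_tool, never from a script. Its argument "moves" is a list of rows, each an object with "delta_pos": the shift along the tool's x, y, z in mm, a list of three; "turn": the turn about the tool's z in rad; "claw": the opening, from 0 (shut) to 1 (fully open). A call has 1 to 12 rows; each row shifts and turns the commanded pose from where the row before left it, along the tool's axes as they then stand; what a row does not reach is not made up. A row lasts 1/8 s, in which the tool goes at most 62.5 mm and 10.7 degrees, less where a joint would pass 70% of its speed; a pose out of reach is approached as far as the arm can. A call is refused whole if a number of a shift passes 62.5 or a number of a turn 0.188, either way. A call with a gripper value outside its range is refused whole. The fingers move at their own pace and stop on an object; the grip force is fixed at half the most. Time passes only in rows, so rows that do not move let the fingers close. It gives the time, the measured TCP pose, the force, the opening and the grip force at its end, in the units of the state.
- monitor.sense(): the state, without advancing time (a new reading comes with each control period).
- cams.capture(name): name is "scene" or "side" or "wrist"; returns a dict with "color" (384x512x3 uint8, red, green, blue), "range_z" (384x512 float32, m along the optical axis (not along the pixel's ray), 0 where there is no reading), "vertical_fov" (degrees; the focal length in pixels is half the picture's height over the tangent of half this angle, whatever the lens; pixels are square), "cx", "cy" (the principal point, pixels), "extrinsics" (4x4, takes a point from camera to world coordinates). Camera axes: x right, y down, z forward; pixel columns grow to the right and rows downward; lengths in m; the calibration is good to about 2 mm. The wrist camera is an equidistant fisheye: a pixel r from the principal point sees the ray r / f radians off the axis. A picture is of the moment at which its call begins.
- ticket.finish_job(): hands the job in; it is judged then, once.
The state is a dict: "time_s": time; "joints": joint angles; "joint_velocities": joint speeds; "effort": joint torques, N m; "tcp_pos": TCP position; "ee_rot": TCP orientation; "wrist_force": force on the tool from outside, world axes, zero at the start; "moment": the same for the moment, N m; "gripper_width": opening from 0.0 (shut) to 1.0 (fully open); "gripper_force": force on a finger pad.
Only numpy, scipy, OpenCV 4.12 (cv2) and the standard library are available. Lean on these libraries where they do the work, as an engineer would, in place of code of your own. Each camera call takes 0.05 s, during which the arm holds its last target. There are 200 camera calls.

## Working session

There is one attempt and no reset: what is moved stays moved. The work goes in short steps, Python scripts to look and compute and a tool call to move; the robot and the scene stay as the last step left them, time stands still between calls to the robot, and variables do not carry over. Pictures are saved under pics/ and viewed, at most 10 in all, crops included, and the job is handed in when it is done.

Besides the shell and the picture viewer there is one more tool, called after ">>>" by a JSON object that holds its "api" and its "payload". drive_tool: Moves the arm, as the interface text tells. Its arguments: {"type":"object","properties":{"moves":{"type":"array","items":{"type":"object","properties":{"delta_pos":{"type":"array","items":{"type":"number"}},"turn":{"type":"number"},"claw":{"type":"number"}}}}},"required":["moves"]}

```bash
mkdir -p pics; cat > h.py <<'E'
import numpy as np, cv2
from station import monitor, cams, ticket
def cap(name,tag):
    c=cams.capture(name); np.savez(f'pics/{tag}.npz',**c); cv2.imwrite(f'pics/{tag}.png',c['color'][:,:,::-1]); return c
def ld(tag): return np.load(f'pics/{tag}.npz')
def cloud(c):
    d=c['range_z'];H,W=d.shape;f=H/2/np.tan(np.radians(float(c['vertical_fov']))/2)
    v,u=np.mgrid[:H,:W]; p=np.stack([(u-c['cx'])*d/f,(v-c['cy'])*d/f,d],-1)
    E=c['extrinsics']; w=p@E[:3,:3].T+E[:3,3]; w[d==0]=np.nan; return w
E
python3 - <<'E'
from h import *
a=cap('scene','s0');b=cap('side','d0')
cv2.imwrite('pics/both.png',cv2.resize(np.vstack([a['color'],b['color']])[:,:,::-1],None,fx=.78,fy=.78))
s=monitor.sense();print(s['tcp_pos'],s['ee_rot'],s['gripper_width'])
for c in(a,b):print(c['extrinsics'].round(3),c['vertical_fov'])
E
```

```text
[6.24480686e-01 3.04551628e-05 2.21558686e-01] [[-1.28296826e-04 -9.99998059e-01 -1.96593405e-03]
 [-9.99999985e-01  1.28524298e-04 -1.15581077e-04]
 [ 1.15833523e-04  1.96591919e-03 -9.99998061e-01]] 1.0000008101465416
[[ 0.75   0.549 -0.368  0.997]
 [ 0.661 -0.632  0.405 -0.482]
 [-0.01  -0.547 -0.837  1.07 ]
 [ 0.     0.     0.     1.   ]] 43.610201634551274
[[-0.952 -0.142  0.271  0.324]
 [-0.305  0.497 -0.812  0.711]
 [-0.02  -0.856 -0.517  0.576]
 [ 0.     0.     0.     1.   ]] 51.716350673819974
```

View pics/both.png

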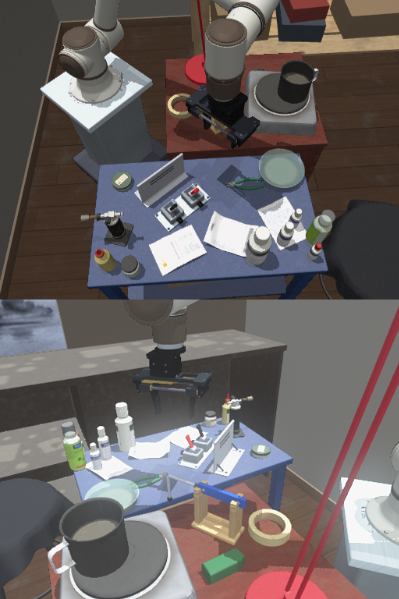

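```bash
python3 - <<'E'
from h import *
a=ld('s0');b=ld('d0')
# crops
A=a['color'][190:320,150:310];B=b['color'][140:340,150:400]
cv2.imwrite('pics/c0.png',np.vstack([cv2.resize(A,(640,520),interpolation=2)])[:,:,::-1])
cv2.imwrite('pics/c1.png',cv2.resize(B,(750,600),interpolation=2)[:,:,::-1])
for n,c in(('s',a),('d',b)):
    w=cloud(c);hsv=cv2.cvtColor(c['color'],cv2.COLOR_RGB2HSV)
    H,S,V=[hsv[...,i].astype(int) for i in range(3)]
    m=(H>105)&(H<125)&(S>190)&(w[...,2]>.08)&(w[...,2]<.16)
    print(n,'blue',m.sum()); 
    if m.sum()>20:
        p=w[m];print(np.nanpercentile(p,[1,50,99],axis=0).round(4))
        t=p[p[:,2]>np.percentile(p[:,2],99)-.004]; print('top',t.mean(0).round(4),np.percentile(t,[1,99],axis=0).round(4)); q=t[:,:2]-t[:,:2].mean(0);print(np.linalg.svd(q,full_matrices=False)[2][0])
    m=((H<6)|(H>174))&(S>170)&(w[...,2]>.05)&(w[...,2]<.12)
    print('red',m.sum());
    if m.sum(): v,u=np.nonzero(m);print(np.median(u),np.median(v),np.nanpercentile(w[m],[2,50,98],axis=0).round(4))
E
```

```text
s blue 4
red 170
249.0 317.0 [[ 0.2749 -0.4422  0.0514]
 [ 0.582  -0.1296  0.0977]
 [ 1.0032  0.3229  0.118 ]]
d blue 0
red 287
381.0 366.0 [[0.2574 0.3253 0.0582]
 [0.2672 0.3428 0.0884]
 [0.2852 0.3469 0.1191]]
```

View pics/c0.png

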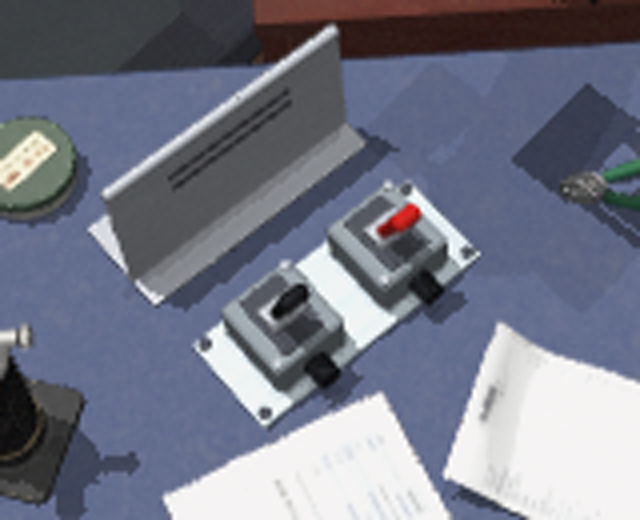

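View pics/c1.png

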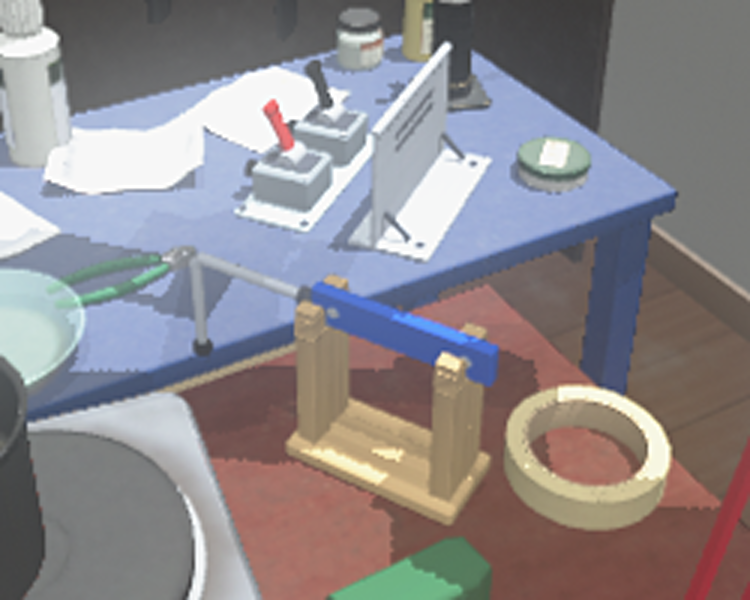

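The crops show the guard (scene crop 105–365, 25–300), the red lever top at about scene pixel (254,243) and side pixel (241,175), the black lever at about scene (222,264), and the hook handle in the side view from (254,237) to (315,263) with its ball at (218,256).

```bash
python3 - <<'E'
from h import *
a=ld('s0');b=ld('d0');wa=cloud(a);wb=cloud(b)
def cl(w,c,u,v,r=0): return np.nanmedian(w[v-r:v+r+1,u-r:u+r+1].reshape(-1,3),axis=0).round(4)
pa=lambda x,y:(150+round(x/4),190+round(y/4)); pb=lambda x,y:(150+round(x/3),140+round(y/3))
for n,x,y in [('redtop',414,215),('redbase',385,232),('blacktop',300,290),('blackbase',280,308),('guardtopL',108,195),('guardtopR',333,32),('guardtopM',220,112),('guardbotL',157,285),('guardbotR',340,145),('plateTL',200,340),('plateBL',266,418),('plateBR',472,255),('plateTR',405,190),('boxR fl',335,245),('boxR top',345,205),]:
    print('S',n,cl(wa,a,*pa(x,y)))
for n,x,y in [('redtop',271,108),('blacktop',318,68),('rodend',200,258),('ball',203,347),('rodstart',295,288),('htopfront',320,288),('htopback',490,348),('handlemid',400,325),('hf',330,305),('hb',480,365),('guardtop',447,50),('guardtopR',375,132),('postF',308,320),('postB',447,372),('baseFl',290,450),('baseBk',450,520),('baseR',488,465)]:
    print('D',n,cl(wb,b,*pb(x,y),1 if n=='ball' else 0))
hsv=cv2.cvtColor(b['color'],cv2.COLOR_RGB2HSV).astype(int)
m=(abs(hsv[...,0]-110)<8)&(hsv[...,1]>150)&(wb[...,2]>.09)&(wb[...,2]<.14);m[:,:240]=0;m[:,330:]=0
p=wb[m];print(m.sum(),np.percentile(p,[1,50,99],axis=0).round(4),np.median(hsv[m],axis=0))
q=p-p.mean(0);U,S,V=np.linalg.svd(q,full_matrices=False);print(p.mean(0),V,S, np.percentile(q@V.T,[1,99],axis=0))
E
```

```text
S redtop [ 0.6449 -0.1203  0.0919]
S redbase [ 0.6269 -0.1293  0.0618]
S blacktop [ 0.6271 -0.1972  0.0947]
S blackbase [ 0.6262 -0.2126  0.0923]
S guardtopL [ 0.5135 -0.2328  0.1133]
S guardtopR [ 0.5329 -0.0694  0.112 ]
S guardtopM [ 0.5212 -0.1518  0.111 ]
S guardbotL [ 0.5259 -0.2272  0.0067]
S guardbotR [ 0.5429 -0.0817  0.005 ]
S plateTL [ 0.573  -0.2359  0.0087]
S plateBL [ 0.6343 -0.2443  0.0063]
S plateBR [ 0.6573 -0.0855  0.0037]
S plateTR [ 0.5971 -0.0809  0.006 ]
S boxR fl [ 0.6005 -0.1445  0.0344]
S boxR top [ 0.5706 -0.1083 -0.0039]
D redtop [ 0.633  -0.1157  0.0895]
D blacktop [ 0.6166 -0.1993  0.0875]
D rodend [0.5928 0.1325 0.1151]
D ball [0.5976 0.1299 0.0354]
D rodstart [0.5238 0.1463 0.1154]
D htopfront [0.5038 0.1528 0.1245]
D htopback [0.3942 0.1799 0.1249]
D handlemid [0.4498 0.17   0.122 ]
D hf [0.4966 0.1578 0.1159]
D hb [0.3983 0.1818 0.112 ]
D guardtop [ 0.5055 -0.2292  0.106 ]
D guardtopR [ 0.527  -0.0627  0.1123]
D postF [0.5054 0.173  0.1138]
D postB [0.415  0.1952 0.1145]
D baseFl [0.518  0.1791 0.0078]
D baseBk [0.4066 0.2051 0.0068]
D baseR [3.927e-01 1.477e-01 2.000e-04]
185 [[0.3925 0.1488 0.1223]
 [0.4366 0.1688 0.1246]
 [0.5052 0.1822 0.1264]] [112. 157. 220.]
[0.44044697 0.167872   0.1244901 ] [[-0.96725565  0.25377797 -0.00364118]
 [ 0.25366306  0.96614047 -0.04719804]
 [ 0.00845993  0.04657621  0.99887891]] [0.4326188  0.03354699 0.02300878] [[-0.06733987 -0.00493553 -0.00244903]
 [ 0.04929836  0.00471221  0.00202656]]
```

>>> {"api": "drive_tool", "payload": {"moves": [{"delta_pos": [-28,30,0],"claw": 1},{"delta_pos": [-28,30,0]},{"delta_pos": [-28,30,0]},{"delta_pos": [-28,30,0]},{"delta_pos": [-28,30,0]},{"delta_pos": [-27,30,0]},{"turn": -0.18},{"turn": -0.18},{"turn": -0.18},{"turn": -0.18},{"turn": -0.18},{"turn": -0.18}]}}

```text
invalid input
```

>>> {"api": "drive_tool", "payload": {"moves": [{"turn": -0.12},{"turn": -0.126},{"turn": 0},{"turn": 0}]}}

```text
invalid input
```

```bash
python3 - <<'E'
from h import *
a=cap('scene','s1');b=cap('wrist','w1');d=cap('side','d1')
cv2.imwrite('pics/v1.png',np.hstack([cv2.resize(x['color'],(400,300)) for x in(a,b)])[:,:,::-1])
s=monitor.sense();print(s['tcp_pos'],s['ee_rot'].round(4),s['gripper_width'],s['time_s'],s['joints'])
print(b['extrinsics'].round(3),b['vertical_fov'])
E
```

```text
[6.24714663e-01 2.05021893e-05 2.22039635e-01] [[-1.e-04 -1.e+00 -1.e-03]
 [-1.e+00  1.e-04 -1.e-04]
 [ 1.e-04  1.e-03 -1.e+00]] 0.9987378122754217 0.25 [ 1.48171179e+01  2.20656356e+01  4.19401460e-01 -1.17950646e-02
 -6.84119115e+01 -1.48168279e+01]
[[-1.    -0.    -0.001  0.625]
 [-0.001  0.965  0.261 -0.072]
 [ 0.001  0.261 -0.965  0.384]
 [ 0.     0.     0.     1.   ]] 65.70646984690485
```

View pics/v1.png

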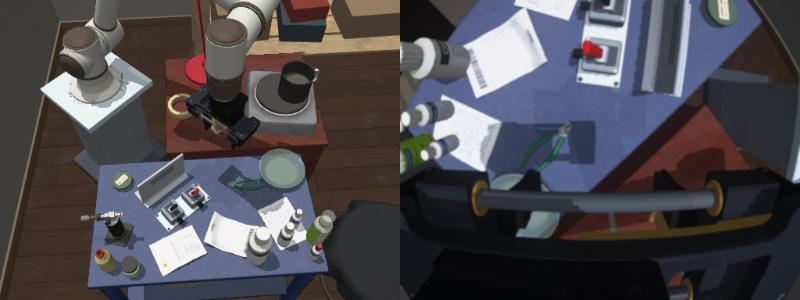

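The arm has not moved; the rows need every field.

>>> {"api": "drive_tool", "payload": {"moves": [{"delta_pos": [-28,30,0],"turn": 0,"claw": 1},{"delta_pos": [-28,30,0],"turn": 0,"claw": 1},{"delta_pos": [-28,30,0],"turn": 0,"claw": 1},{"delta_pos": [-28,30,0],"turn": 0,"claw": 1},{"delta_pos": [-28,30,0],"turn": 0,"claw": 1},{"delta_pos": [-27,30,0],"turn": 0,"claw": 1},{"delta_pos": [0,0,0],"turn": -0.18,"claw": 1},{"delta_pos": [0,0,0],"turn": -0.18,"claw": 1},{"delta_pos": [0,0,0],"turn": -0.18,"claw": 1},{"delta_pos": [0,0,0],"turn": -0.18,"claw": 1},{"delta_pos": [0,0,0],"turn": -0.18,"claw": 1},{"delta_pos": [0,0,0],"turn": -0.18,"claw": 1}]}}

```text
time_s: 1.75
tcp_pos: [0.4449, 0.167, 0.2225]
ee_rot: [[0.885, -0.466, -0.0], [-0.466, -0.885, 0.0], [-0.0, -0.0, -1.0]]
wrist_force: [0.4, -0.8, -0.4]
gripper_width: 1.0
gripper_force: 0.0
```

>>> {"api": "drive_tool", "payload": {"moves": [{"delta_pos": [0,0,0],"turn": -0.12,"claw": 1},{"delta_pos": [0,0,0],"turn": -0.126,"claw": 1},{"delta_pos": [0,0,0],"turn": 0,"claw": 1},{"delta_pos": [0,0,0],"turn": 0,"claw": 1}]}}

```text
time_s: 2.25
tcp_pos: [0.4449, 0.167, 0.2226]
ee_rot: [[0.97, -0.244, -0.0], [-0.244, -0.97, 0.0], [-0.0, -0.0, -1.0]]
wrist_force: [-0.1, 0.0, -0.7]
gripper_width: 1.001
gripper_force: 0.0
```

```bash
python3 - <<'E'
from h import *
a=cap('scene','s1');b=cap('wrist','w1')
cv2.imwrite('pics/v1.png',np.hstack([cv2.resize(a['color'][120:330,100:380],(400,300)),cv2.resize(b['color'],(400,300))])[:,:,::-1])
s=monitor.sense();print(s['tcp_pos'],s['ee_rot'].round(4),s['gripper_width'],s['time_s'],s['joints'])
print(b['extrinsics'].round(3),b['vertical_fov'],b['cx'],b['cy'])
E
```

```text
[0.44496505 0.16699958 0.22256905] [[ 0.9699 -0.2435  0.    ]
 [-0.2435 -0.9699  0.    ]
 [ 0.     -0.     -1.    ]] 1.000500740112654 2.35 [ 4.02185741e+01  7.31793739e+00 -1.97389696e+01 -5.01351341e-04
 -6.29408170e+01  3.56884551e+01]
[[-0.243 -0.936 -0.253  0.514]
 [-0.97   0.235  0.063  0.149]
 [ 0.001  0.261 -0.965  0.385]
 [ 0.     0.     0.     1.   ]] 65.70646984690485 252.04129516138738 189.8762064651815
```

View pics/v1.png

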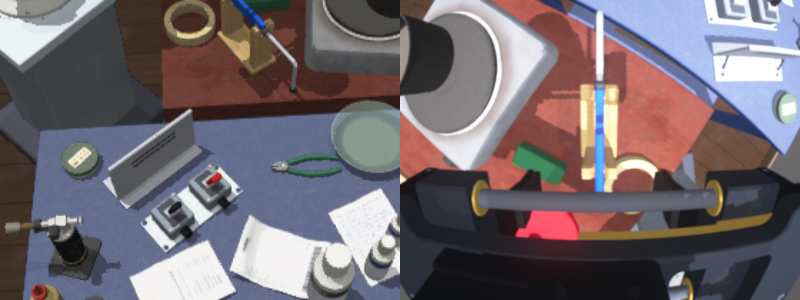

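The wrist view shows the hook almost aligned with the tool (handle column 600, rows 85–190 in the half-size picture; rod end near row 12). I now measure its axis and the slots in this image.

```bash
cat >> h.py <<'E'
def wcloud(c):
    d=c['range_z'];H,W=d.shape;f=H/2/np.tan(np.radians(float(c['vertical_fov']))/2)
    v,u=np.mgrid[:H,:W];x=u-c['cx'];y=v-c['cy'];r=np.hypot(x,y)+1e-9;t=np.tan(r/f)*d/r
    p=np.stack([x*t,y*t,d],-1);E=c['extrinsics'];w=p@E[:3,:3].T+E[:3,3];w[d==0]=np.nan;return w
E
python3 - <<'E'
from h import *
def rep(n,p):
    m=p.mean(0);q=p-m;V=np.linalg.svd(q[:,:2],full_matrices=False)[2][0];V*=np.sign(V[0])
    print(n,len(p),m.round(4),'yaw',np.degrees(np.arctan2(V[1],V[0])).round(2),'ext',np.percentile(q[:,:2]@V,[0.5,99.5]).round(4),'end',(m[:2]+V*np.percentile(q[:,:2]@V,99.5)).round(4),'perp',np.percentile(q[:,:2]@[-V[1],V[0]],[2,98]).round(4))
for n,f in(('w1',wcloud),('s1',cloud)):
    c=ld(n);w=f(c);hsv=cv2.cvtColor(c['color'],cv2.COLOR_RGB2HSV).astype(int)
    near=(np.hypot(w[...,0]-.445,w[...,1]-.167)<.09)
    m=near&(abs(hsv[...,0]-110)<10)&(hsv[...,1]>120)&(w[...,2]>.118)&(w[...,2]<.135)
    if m.sum()>10:rep(n+' handle',w[m])
    m=(w[...,2]>.108)&(w[...,2]<.125)&(hsv[...,1]<60)&(w[...,0]>.515)&(w[...,0]<.61)&(w[...,1]>.1)&(w[...,1]<.16)
    if m.sum()>10:rep(n+' rod',w[m])
    m=near&(abs(hsv[...,0]-20)<8)&(w[...,2]>.11)&(w[...,2]<.127)
    if m.sum()>10:rep(n+' posts',w[m])
    if n=='s1':
        m=((hsv[...,0]<6)|(hsv[...,0]>174))&(hsv[...,1]>170)&(w[...,2]>.05)&(w[...,2]<.1)&(abs(w[...,0]-.63)<.03)&(abs(w[...,1]+.12)<.03)
        rep('red',w[m]);v,u=np.nonzero(m);t=w[m];print(t[np.argsort(-t[:,2])][:6].round(4))
        m=(w[...,2]>.108)&(w[...,2]<.119)&(abs(w[...,0]-.523)<.03)&(abs(w[...,1]+.15)<.1);rep('guardtop',w[m])
    else:
        m=(w[...,2]>.105)&(w[...,2]<.122)&(abs(w[...,0]-.523)<.03)&(abs(w[...,1]+.15)<.1);print(m.sum());m.sum()>5 and rep('guardtop',w[m])
w0=ld('w1')
E
```

```text
w1 handle 1141 [0.4505 0.1622 0.1247] yaw -13.9 ext [-0.0592  0.0625] end [0.5111 0.1472] perp [-0.0044  0.0039]
w1 rod 795 [0.5557 0.1356 0.1153] yaw -14.27 ext [-0.0417  0.0487] end [0.6029 0.1236] perp [-0.0035  0.0038]
w1 posts 921 [0.4619 0.16   0.1175] yaw -13.05 ext [-0.0574  0.052 ] end [0.5126 0.1483] perp [-0.0218  0.0205]
463
guardtop 463 [ 0.5234 -0.1119  0.114 ] yaw 82.89 ext [-0.0624  0.0483] end [ 0.5293 -0.064 ] perp [-0.0041  0.0035]
s1 handle 165 [0.4566 0.1587 0.123 ] yaw -14.37 ext [-0.0639  0.0575] end [0.5123 0.1444] perp [-0.0051  0.0057]
s1 rod 102 [0.5589 0.1332 0.1141] yaw -14.67 ext [-0.0445  0.047 ] end [0.6043 0.1213] perp [-0.0044  0.0053]
s1 posts 113 [0.4666 0.1554 0.1162] yaw -12.99 ext [-0.0638  0.0507] end [0.516 0.144] perp [-0.0205  0.0224]
red 39 [ 0.6374 -0.1261  0.0868] yaw 41.65 ext [-0.0124  0.0094] end [ 0.6444 -0.1198] perp [-0.0071  0.0072]
[[ 0.641  -0.1295  0.0956]
 [ 0.6393 -0.131   0.0955]
 [ 0.6355 -0.1302  0.0945]
 [ 0.6421 -0.1171  0.0936]
 [ 0.6437 -0.1224  0.0935]
 [ 0.6368 -0.1283  0.0933]]
guardtop 247 [ 0.5213 -0.1521  0.1128] yaw 82.93 ext [-0.0824  0.085 ] end [ 0.5318 -0.0678] perp [-0.0035  0.005 ]
```

>>> {"api": "drive_tool", "payload": {"moves": [{"delta_pos": [11,1.6,15],"turn": 0,"claw": 1},{"delta_pos": [11,1.6,15],"turn": 0,"claw": 1},{"delta_pos": [0,0,20],"turn": 0,"claw": 0.6},{"delta_pos": [0,0,20],"turn": 0,"claw": 0.6},{"delta_pos": [0,0,20],"turn": 0,"claw": 0.6},{"delta_pos": [0,0,20],"turn": 0,"claw": 0.6},{"delta_pos": [0,0,12],"turn": 0,"claw": 0.6},{"delta_pos": [0,0,7],"turn": 0,"claw": 0.6},{"delta_pos": [0,0,0],"turn": 0,"claw": 0.6},{"delta_pos": [0,0,0],"turn": 0,"claw": 0.6}]}}

```text
time_s: 3.6
tcp_pos: [0.466, 0.1588, 0.0941]
ee_rot: [[0.97, -0.242, 0.001], [-0.242, -0.97, 0.001], [0.001, -0.001, -1.0]]
wrist_force: [0.4, 0.2, 0.5]
gripper_width: 0.6
gripper_force: 0.0
```

>>> {"api": "drive_tool", "payload": {"moves": [{"delta_pos": [0,0,0],"turn": 0,"claw": 0.3},{"delta_pos": [0,0,0],"turn": 0,"claw": 0.2},{"delta_pos": [0,0,0],"turn": 0,"claw": 0.0},{"delta_pos": [0,0,0],"turn": 0,"claw": 0.0},{"delta_pos": [0,0,0],"turn": 0,"claw": 0.0},{"delta_pos": [0,0,0],"turn": 0,"claw": 0.0},{"delta_pos": [0,0,0],"turn": 0,"claw": 0.0},{"delta_pos": [0,0,0],"turn": 0,"claw": 0.0}]}}

```text
time_s: 4.6
tcp_pos: [0.4655, 0.1586, 0.0936]
ee_rot: [[0.97, -0.242, 0.0], [-0.242, -0.97, 0.0], [-0.0, -0.0, -1.0]]
wrist_force: [0.2, -1.0, 1.0]
gripper_width: 0.111
gripper_force: 30.0
```

>>> {"api": "drive_tool", "payload": {"moves": [{"delta_pos": [0,0,-5],"turn": 0,"claw": 0},{"delta_pos": [0,0,-10],"turn": 0,"claw": 0},{"delta_pos": [0,0,-15],"turn": 0,"claw": 0},{"delta_pos": [0,0,-20],"turn": 0,"claw": 0},{"delta_pos": [0,0,-20],"turn": 0,"claw": 0},{"delta_pos": [0,0,-20],"turn": 0,"claw": 0},{"delta_pos": [0,0,-20],"turn": 0,"claw": 0},{"delta_pos": [0,0,-10],"turn": 0,"claw": 0},{"delta_pos": [0,0,0],"turn": 0,"claw": 0},{"delta_pos": [0,0,0],"turn": 0,"claw": 0}]}}

```text
time_s: 5.85
tcp_pos: [0.465, 0.1583, 0.2127]
ee_rot: [[0.97, -0.243, -0.002], [-0.243, -0.97, -0.001], [-0.001, 0.001, -1.0]]
wrist_force: [-0.9, 1.0, -2.7]
gripper_width: 0.113
gripper_force: 30.0
```

```bash
cat >> h.py <<'E'
def hook(tag):
    """hook rod/ball measured in wrist + side views, as offsets in the tool frame (mm)"""
    s=monitor.sense();R=np.array(s['ee_rot']);t=np.array(s['tcp_pos'])
    for n,f in(('wrist',wcloud),('side',cloud)):
        c=cap(n,tag+n);w=f(c);q=(w-t)@R*1000;hsv=cv2.cvtColor(c['color'],cv2.COLOR_RGB2HSV).astype(int)
        m=(q[...,0]>55)&(q[...,0]<140)&(abs(q[...,1])<12)&(abs(q[...,2]+19)<25)
        if m.sum()>20:
            p=q[m];print(n,'rod',m.sum(),np.polyfit(p[:,0],p[:,2],1).round(3),np.polyfit(p[:,0],p[:,1],1).round(3),p[:,0].max().round(1))
        m=(abs(q[...,0]-140)<20)&(abs(q[...,1])<15)&(abs(q[...,2]-59)<15)&(hsv[...,2]<90)
        if m.sum()>3: print(n,'ball',m.sum(),q[m].mean(0).round(1),'world',w[m].mean(0).round(4))
    print(t.round(4),s['time_s'],s['gripper_width'],np.round(s['wrist_force'],1))
E
python3 -c "
from h import *
hook('l')"
```

```text
wrist rod 2469 [ 3.0000e-03 -2.1847e+01] [0.001 0.317] 127.6
side rod 112 [  0.392 -63.277] [ 0.01 -5.26] 139.8
[0.465  0.1583 0.2127] 5.85 0.11272201610843126 [-0.9  1.  -2.7]
```

>>> {"api": "drive_tool", "payload": {"moves": [{"delta_pos": [6.5,12,0],"turn": 0,"claw": 0},{"delta_pos": [13,25,0],"turn": 0,"claw": 0},{"delta_pos": [15,30,0],"turn": 0,"claw": 0},{"delta_pos": [15,30,0],"turn": 0,"claw": 0},{"delta_pos": [15,30,0],"turn": 0,"claw": 0},{"delta_pos": [15,30,0],"turn": 0,"claw": 0},{"delta_pos": [15,30,0],"turn": 0,"claw": 0},{"delta_pos": [15,28,0],"turn": 0,"claw": 0},{"delta_pos": [9,18,0],"turn": 0,"claw": 0},{"delta_pos": [5,9.5,0],"turn": -0.06,"claw": 0},{"delta_pos": [0,0,0],"turn": -0.06,"claw": 0},{"delta_pos": [0,0,0],"turn": 0,"claw": 0}]}}

```text
time_s: 7.45
tcp_pos: [0.5262, -0.1075, 0.2131]
ee_rot: [[0.992, -0.126, -0.001], [-0.126, -0.992, -0.0], [-0.001, 0.0, -1.0]]
wrist_force: [0.3, 0.8, -1.7]
gripper_width: 0.112
gripper_force: 30.0
```

```bash
python3 - <<'E'
from h import *
hook('p')
s=monitor.sense();R=np.array(s['ee_rot']);t=np.array(s['tcp_pos']);print(R.round(4))
a=cap('scene','ps')
cs={'wrist':wcloud(ld('pwrist')),'scene':cloud(a),'side':cloud(ld('pside'))}
for n,k in(('wrist','pwrist'),('scene','ps'),('side','pside')):
    c=ld(k);w=cs[n];q=(w-t)@R*1000;hsv=cv2.cvtColor(c['color'],cv2.COLOR_RGB2HSV).astype(int)
    m=((hsv[...,0]<6)|(hsv[...,0]>174))&(hsv[...,1]>150)&(w[...,2]>.05)&(w[...,2]<.11)&(abs(w[...,0]-.64)<.04)&(abs(w[...,1]+.12)<.04)
    if m.sum()>5: p=q[m];print(n,'red',m.sum(),np.percentile(p,[2,50,98],axis=0).round(1),w[m].mean(0).round(4)); z=p[:,2];e=p[z<np.percentile(z,25)];print('top',e.mean(0).round(1))
    m=(abs(q[...,0]-140)<25)&(abs(q[...,1])<15)&(abs(q[...,2]-30)<45)&(hsv[...,1]<70)
    if m.sum()>5: p=q[m];print(n,'vert rod',m.sum(),np.percentile(p,[2,50,98],axis=0).round(1))
b=ld('pwrist')
cv2.imwrite('pics/v2.png',np.hstack([cv2.resize(a['color'][190:310,170:290],(390,390)),cv2.resize(b['color'][:200,150:350],(390,390))])[:,:,::-1])
E
```

```text
wrist rod 2467 [ 4.0000e-03 -2.1886e+01] [0.001 0.218] 128.1
side rod 133 [  0.127 -29.652] [-2.000e-03 -4.626e+00] 139.5
[ 0.5262 -0.1075  0.2131] 7.45 0.111904132010405 [ 0.3  0.8 -1.7]
[[ 9.921e-01 -1.257e-01 -6.000e-04]
 [-1.257e-01 -9.921e-01 -1.000e-04]
 [-6.000e-04  2.000e-04 -1.000e+00]]
wrist red 7 [[109.8   9.3 118.9]
 [111.6   9.3 120.3]
 [113.4  10.3 121.3]] [ 0.6357 -0.1306  0.093 ]
top [111.    9.3 119.2]
wrist vert rod 9 [[138.5  -5.8  55.7]
 [139.9  -5.   57.4]
 [142.2   5.5  59.6]]
scene red 40 [[101.   -4.4 117.9]
 [114.2   6.  122.8]
 [118.9  11.7 148.3]] [ 0.6376 -0.1263  0.0877]
top [113.9   5.6 119.2]
scene vert rod 80 [[138.5  -2.9 -13.6]
 [144.3   3.5  31.3]
 [148.7   6.8  59.5]]
side vert rod 109 [[132.3  -8.6 -14.8]
 [137.3  -4.3  27.4]
 [142.5   0.6  63. ]]
```

View pics/v2.png

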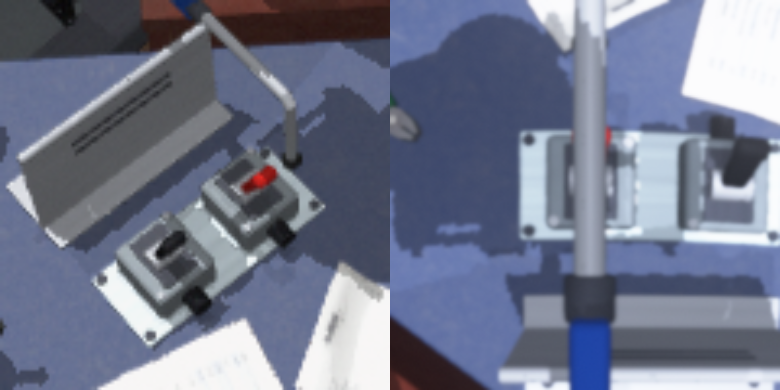

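Lever sits ~2 mm to tool +y of the rod and ~28 mm behind it in tool x. I shift 2 mm, go down behind it, then pull.

>>> {"api": "drive_tool", "payload": {"moves": [{"delta_pos": [1,2,5],"turn": 0,"claw": 0},{"delta_pos": [0,0,12],"turn": 0,"claw": 0},{"delta_pos": [0,0,14],"turn": 0,"claw": 0},{"delta_pos": [0,0,14],"turn": 0,"claw": 0},{"delta_pos": [0,0,14],"turn": 0,"claw": 0},{"delta_pos": [0,0,10],"turn": 0,"claw": 0},{"delta_pos": [0,0,5],"turn": 0,"claw": 0},{"delta_pos": [0,0,0],"turn": 0,"claw": 0}]}}

```text
time_s: 8.6
tcp_pos: [0.5273, -0.1087, 0.1393]
ee_rot: [[0.992, -0.124, -0.0], [-0.124, -0.992, -0.0], [-0.0, 0.0, -1.0]]
wrist_force: [-0.1, -0.0, -1.6]
gripper_width: 0.108
gripper_force: 30.0
```

```bash
python3 - <<'E'
from h import *
a=cap('scene','q');b=cap('side','qd')
cv2.imwrite('pics/v3.png',np.hstack([cv2.resize(a['color'][190:310,170:290],(390,390)),cv2.resize(b['color'][130:230,200:300],(390,390))])[:,:,::-1])
E
```

```text
(no output)
```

View pics/v3.png

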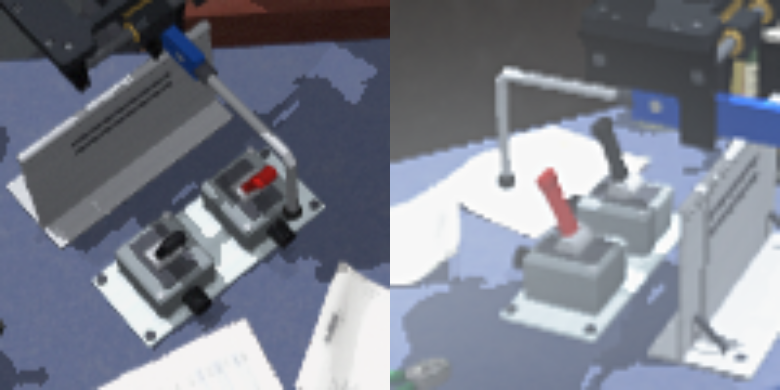

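The ball (side crop 507,181) hangs behind the red lever (547,175), in line with it, nothing touching.

>>> {"api": "drive_tool", "payload": {"moves": [{"delta_pos": [-4,0,0],"turn": 0,"claw": 0},{"delta_pos": [-4,0,0],"turn": 0,"claw": 0},{"delta_pos": [-4,0,0],"turn": 0,"claw": 0},{"delta_pos": [-4,0,0],"turn": 0,"claw": 0},{"delta_pos": [-4,0,0],"turn": 0,"claw": 0},{"delta_pos": [-4,0,0],"turn": 0,"claw": 0},{"delta_pos": [-4,0,0],"turn": 0,"claw": 0},{"delta_pos": [-4,0,0],"turn": 0,"claw": 0},{"delta_pos": [-4,0,0],"turn": 0,"claw": 0},{"delta_pos": [-4,0,0],"turn": 0,"claw": 0}]}}

```text
time_s: 9.95
tcp_pos: [0.4877, -0.1037, 0.1397]
ee_rot: [[0.992, -0.124, 0.001], [-0.124, -0.992, -0.0], [0.001, -0.0, -1.0]]
wrist_force: [2.3, -1.4, -0.5]
gripper_width: 0.109
gripper_force: 30.0
```

>>> {"api": "drive_tool", "payload": {"moves": [{"delta_pos": [-4,0,0],"turn": 0,"claw": 0},{"delta_pos": [-3,0,0],"turn": 0,"claw": 0},{"delta_pos": [-2,0,0],"turn": 0,"claw": 0},{"delta_pos": [0,0,0],"turn": 0,"claw": 0}]}}

```text
time_s: 10.45
tcp_pos: [0.4783, -0.1026, 0.1395]
ee_rot: [[0.992, -0.124, -0.001], [-0.124, -0.992, 0.0], [-0.001, 0.0, -1.0]]
wrist_force: [0.8, 0.5, 0.0]
gripper_width: 0.111
gripper_force: 30.0
```

```bash
python3 - <<'E'
from h import *
hook('r')
w=cloud(cap('scene','rs'));c=ld('rs');hsv=cv2.cvtColor(c['color'],cv2.COLOR_RGB2HSV).astype(int)
for n,w,c in(('sc',w,c),('sd',cloud(ld('rside')),ld('rside'))):
    hsv=cv2.cvtColor(c['color'],cv2.COLOR_RGB2HSV).astype(int)
    m=((hsv[...,0]<6)|(hsv[...,0]>174))&(hsv[...,1]>130)&(w[...,2]>.05)&(w[...,2]<.11)&(abs(w[...,0]-.62)<.05)&(abs(w[...,1]+.12)<.04)
    if m.sum()>3:print(n,m.sum(),np.percentile(w[m],[5,50,95],axis=0).round(4)); p=w[m];print(np.polyfit(p[:,2],p[:,0],1))
E
```

```text
wrist rod 2478 [-5.0000e-03 -2.1988e+01] [0.    0.189] 126.8
side rod 129 [  0.13  -30.854] [ 0.006 -5.272] 139.9
[ 0.4783 -0.1026  0.1395] 10.45 0.11102924407138094 [0.8 0.5 0. ]
sc 67 [[ 0.6027 -0.1286  0.0539]
 [ 0.6106 -0.124   0.0853]
 [ 0.62   -0.1157  0.0957]]
[-0.32963716  0.63772669]
```

>>> {"api": "drive_tool", "payload": {"moves": [{"delta_pos": [-2,0,0],"turn": 0,"claw": 0},{"delta_pos": [-1,0,0],"turn": 0,"claw": 0},{"delta_pos": [0,0,0],"turn": 0,"claw": 0}]}}

```text
time_s: 10.98
tcp_pos: [0.4754, -0.1023, 0.1394]
ee_rot: [[0.992, -0.124, -0.001], [-0.124, -0.992, -0.0], [-0.001, 0.0, -1.0]]
wrist_force: [1.4, -1.0, -1.5]
gripper_width: 0.114
gripper_force: 30.0
```

>>> {"api": "drive_tool", "payload": {"moves": [{"delta_pos": [-2,0,0],"turn": 0,"claw": 0},{"delta_pos": [0,0,0],"turn": 0,"claw": 0},{"delta_pos": [0,0,0],"turn": 0,"claw": 0}]}}

```text
time_s: 11.35
tcp_pos: [0.4735, -0.102, 0.1395]
ee_rot: [[0.992, -0.124, -0.001], [-0.124, -0.992, -0.0], [-0.0, 0.0, -1.0]]
wrist_force: [2.6, 1.0, -0.9]
gripper_width: 0.112
gripper_force: 30.0
```

>>> {"api": "drive_tool", "payload": {"moves": [{"delta_pos": [-1.5,0,0],"turn": 0,"claw": 0},{"delta_pos": [0,0,0],"turn": 0,"claw": 0},{"delta_pos": [0,0,0],"turn": 0,"claw": 0}]}}

```text
time_s: 11.72
tcp_pos: [0.4725, -0.1018, 0.1397]
ee_rot: [[0.992, -0.124, 0.001], [-0.124, -0.992, -0.0], [0.001, -0.0, -1.0]]
wrist_force: [1.4, 0.2, -1.2]
gripper_width: 0.113
gripper_force: 30.0
```

```bash
python3 - <<'E'
from h import *
hook('r2')
a=cap('scene','rs2');b=ld('r2side')
w=cloud(a);hsv=cv2.cvtColor(a['color'],cv2.COLOR_RGB2HSV).astype(int)
m=((hsv[...,0]<6)|(hsv[...,0]>174))&(hsv[...,1]>130)&(w[...,2]>.05)&(w[...,2]<.11)&(abs(w[...,0]-.62)<.05)&(abs(w[...,1]+.12)<.04)
p=w[m];print(np.percentile(p,[5,50,95],axis=0).round(4),np.polyfit(p[:,2],p[:,0],1));print(monitor.sense()['moment'])
cv2.imwrite('pics/v4.png',np.hstack([cv2.resize(a['color'][190:310,170:290],(390,390)),cv2.resize(b['color'][130:230,200:300],(390,390))])[:,:,::-1])
E
```

```text
wrist rod 2491 [-5.0000e-03 -2.1912e+01] [0.001 0.235] 127.4
side rod 130 [  0.131 -31.039] [-0.    -4.696] 140.0
[ 0.4725 -0.1018  0.1397] 11.725 0.11261732281105931 [ 1.4  0.2 -1.2]
[[ 0.5954 -0.127   0.0556]
 [ 0.606  -0.1238  0.0792]
 [ 0.6185 -0.1155  0.0933]] [-0.50144677  0.64541541]
[-0.22467942 -0.91502816  0.00272824]
```

View pics/v4.png

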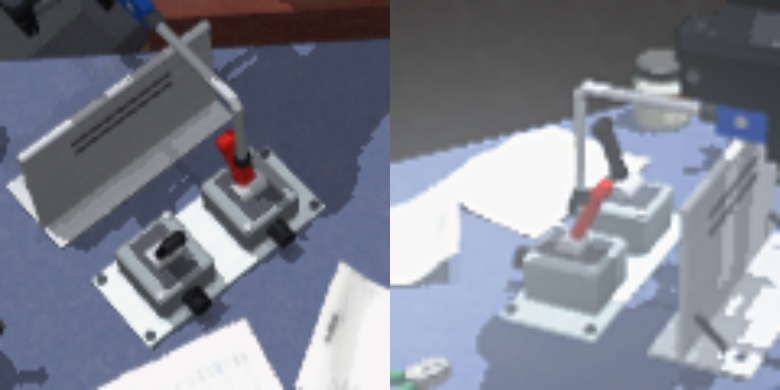

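The red lever now leans toward the guard (scene crop 228,140 to 243,185) and the ball is behind it. I keep pulling in small steps until the stop shows up as force.

>>> {"api": "drive_tool", "payload": {"moves": [{"delta_pos": [-2,0,0],"turn": 0,"claw": 0},{"delta_pos": [0,0,0],"turn": 0,"claw": 0},{"delta_pos": [0,0,0],"turn": 0,"claw": 0}]}}

```text
time_s: 12.25
tcp_pos: [0.4707, -0.1015, 0.1397]
ee_rot: [[0.992, -0.124, 0.001], [-0.124, -0.992, 0.0], [0.001, -0.0, -1.0]]
wrist_force: [3.9, -0.5, -1.7]
gripper_width: 0.114
gripper_force: 30.0
```

>>> {"api": "drive_tool", "payload": {"moves": [{"delta_pos": [-1.5,0,0],"turn": 0,"claw": 0},{"delta_pos": [0,0,0],"turn": 0,"claw": 0},{"delta_pos": [0,0,0],"turn": 0,"claw": 0}]}}

```text
time_s: 12.62
tcp_pos: [0.4703, -0.1013, 0.1399]
ee_rot: [[0.992, -0.124, 0.003], [-0.124, -0.992, 0.0], [0.003, -0.0, -1.0]]
wrist_force: [6.0, -1.3, -2.6]
gripper_width: 0.109
gripper_force: 30.0
```

```bash
python3 - <<'E'
from h import *
hook('r3')
w=cloud(a:=cap('scene','rs3'));hsv=cv2.cvtColor(a['color'],cv2.COLOR_RGB2HSV).astype(int)
m=((hsv[...,0]<6)|(hsv[...,0]>174))&(hsv[...,1]>130)&(w[...,2]>.05)&(w[...,2]<.11)&(abs(w[...,0]-.62)<.05)&(abs(w[...,1]+.12)<.04)
p=w[m];print(np.percentile(p,[5,50,95],axis=0).round(4),np.polyfit(p[:,2],p[:,0],1))
m=(w[...,2]>.108)&(w[...,2]<.119)&(abs(w[...,0]-.523)<.03)&(abs(w[...,1]+.15)<.1)&(hsv[...,1]<60);print(w[m].mean(0),m.sum())
E
```

```text
wrist rod 2511 [-1.700e-02 -2.182e+01] [0.001 0.224] 126.3
side rod 129 [  0.123 -30.996] [-0.005 -3.918] 139.6
[ 0.4703 -0.1013  0.1399] 12.625 0.10936947387479258 [ 6.  -1.3 -2.6]
[[ 0.5957 -0.1278  0.0562]
 [ 0.6083 -0.1234  0.0783]
 [ 0.6179 -0.1146  0.0933]] [-0.49026864  0.64485271]
[ 0.52075253 -0.15615648  0.11290309] 230
```

>>> {"api": "drive_tool", "payload": {"moves": [{"delta_pos": [-1,0,0],"turn": 0,"claw": 0},{"delta_pos": [0,0,0],"turn": 0,"claw": 0},{"delta_pos": [0,0,0],"turn": 0,"claw": 0}]}}

```text
time_s: 13.15
tcp_pos: [0.4701, -0.1011, 0.14]
ee_rot: [[0.992, -0.124, 0.005], [-0.124, -0.992, -0.0], [0.005, -0.001, -1.0]]
wrist_force: [7.8, -0.9, -4.3]
gripper_width: 0.112
gripper_force: 30.0
```

The lever is against its stop (7.8 N, no further travel). Back off and rise.

>>> {"api": "drive_tool", "payload": {"moves": [{"delta_pos": [4,0,0],"turn": 0,"claw": 0},{"delta_pos": [8,0,0],"turn": 0,"claw": 0},{"delta_pos": [10,0,0],"turn": 0,"claw": 0},{"delta_pos": [6,0,0],"turn": 0,"claw": 0},{"delta_pos": [0,0,-8],"turn": 0,"claw": 0},{"delta_pos": [0,0,-14],"turn": 0,"claw": 0},{"delta_pos": [0,0,-16],"turn": 0,"claw": 0},{"delta_pos": [0,0,-16],"turn": 0,"claw": 0},{"delta_pos": [0,0,-14],"turn": 0,"claw": 0},{"delta_pos": [0,0,-6],"turn": 0,"claw": 0},{"delta_pos": [0,0,0],"turn": 0,"claw": 0},{"delta_pos": [0,0,0],"turn": 0,"claw": 0}]}}

```text
time_s: 14.65
tcp_pos: [0.4951, -0.1047, 0.2129]
ee_rot: [[0.992, -0.125, -0.001], [-0.125, -0.992, 0.0], [-0.001, 0.0, -1.0]]
wrist_force: [-0.6, 0.0, -0.9]
gripper_width: 0.111
gripper_force: 30.0
```

```bash
python3 - <<'E'
from h import *
hook('u');s=monitor.sense();print(s['ee_rot'])
a=cap('scene','us');b=ld('uside')
w=cloud(a);hsv=cv2.cvtColor(a['color'],cv2.COLOR_RGB2HSV).astype(int)
m=((hsv[...,0]<6)|(hsv[...,0]>174))&(hsv[...,1]>130)&(w[...,2]>.05)&(w[...,2]<.11)&(abs(w[...,0]-.62)<.05)&(abs(w[...,1]+.12)<.04)
p=w[m];print(np.percentile(p,[5,50,95],axis=0).round(4),np.polyfit(p[:,2],p[:,0],1))
cv2.imwrite('pics/v5.png',np.hstack([cv2.resize(a['color'][190:310,170:290],(390,390)),cv2.resize(b['color'][130:230,200:300],(390,390))])[:,:,::-1])
E
```

```text
wrist rod 2505 [-1.1000e-02 -2.1834e+01] [0.001 0.17 ] 126.6
side rod 141 [  0.121 -30.107] [ 3.000e-03 -4.759e+00] 139.7
[ 0.4951 -0.1047  0.2129] 14.65 0.11111469324490468 [-0.6  0.  -0.9]
[[ 9.92209532e-01 -1.24571319e-01 -1.49390204e-03]
 [-1.24571473e-01 -9.92210637e-01 -9.74031314e-06]
 [-1.48105213e-03  1.95762009e-04 -9.99998884e-01]]
[[ 0.5964 -0.1271  0.0561]
 [ 0.6067 -0.1212  0.0771]
 [ 0.6179 -0.1137  0.0936]] [-0.4768608   0.64392468]
```

View pics/v5.png

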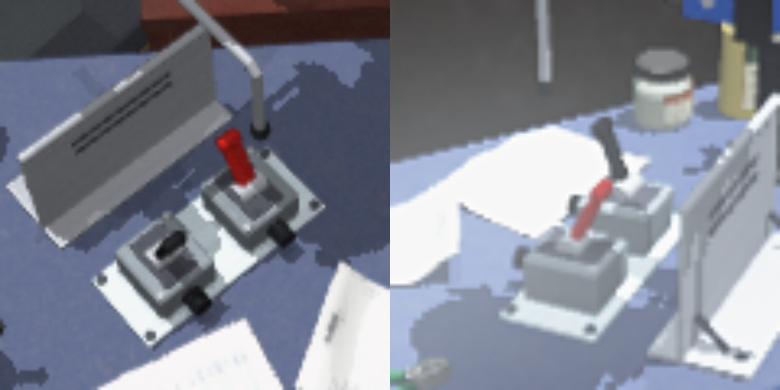

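The red lever leans about 0.45 rad toward the guard, while the black lever and the guard look unchanged. Now back over the stand.

>>> {"api": "drive_tool", "payload": {"moves": [{"delta_pos": [-3,-12,0],"turn": 0,"claw": 0},{"delta_pos": [-6.2,-25.5,0],"turn": 0,"claw": 0},{"delta_pos": [-7,-30,0],"turn": 0,"claw": 0},{"delta_pos": [-7,-30,0],"turn": 0,"claw": 0},{"delta_pos": [-8,-30,0],"turn": 0,"claw": 0},{"delta_pos": [-8,-30,0],"turn": 0,"claw": 0},{"delta_pos": [-8,-30,0],"turn": 0,"claw": 0},{"delta_pos": [-7,-30,0],"turn": 0,"claw": 0},{"delta_pos": [-5,-25,0],"turn": 0,"claw": 0},{"delta_pos": [-3,-15,0],"turn": 0.04,"claw": 0},{"delta_pos": [0,0,0],"turn": 0.04,"claw": 0},{"delta_pos": [0,0,0],"turn": 0.0406,"claw": 0}]}}

```text
time_s: 16.3
tcp_pos: [0.4654, 0.1594, 0.2134]
ee_rot: [[0.97, -0.243, -0.0], [-0.243, -0.97, -0.0], [-0.0, 0.0, -1.0]]
wrist_force: [0.5, -0.7, -1.8]
gripper_width: 0.113
gripper_force: 30.0
```

>>> {"api": "drive_tool", "payload": {"moves": [{"delta_pos": [0,0,20],"turn": 0,"claw": 0},{"delta_pos": [0,0,20],"turn": 0,"claw": 0},{"delta_pos": [0,0,15],"turn": 0,"claw": 0},{"delta_pos": [0,0,10],"turn": 0,"claw": 0},{"delta_pos": [0,0,0],"turn": 0,"claw": 0},{"delta_pos": [0,0,0],"turn": 0,"claw": 0}]}}

```text
time_s: 17.05
tcp_pos: [0.4663, 0.1589, 0.1491]
ee_rot: [[0.97, -0.243, 0.001], [-0.243, -0.97, 0.001], [0.001, -0.001, -1.0]]
wrist_force: [-0.5, 0.3, -1.4]
gripper_width: 0.111
gripper_force: 30.0
```

```bash
python3 - <<'E'
from h import *
hook('b');s=monitor.sense();print(np.round(s['ee_rot'],4))
t=np.array(s['tcp_pos']);R=np.array(s['ee_rot']);c=ld('bwrist');w=wcloud(c);q=(w-t)@R*1000;hsv=cv2.cvtColor(c['color'],cv2.COLOR_RGB2HSV).astype(int)
# posts in tool frame: slot sides of front post
m=(abs(w[...,2]-.119)<.004)&(abs(q[...,0])<100)&(abs(q[...,1])<40)
p=q[m];print(m.sum(),np.percentile(p,[2,50,98],axis=0).round(1))
for lo,hi in((-90,-30),(20,55)):
    e=p[(p[:,0]>lo)&(p[:,0]<hi)];print(len(e)); len(e)>5 and print(np.histogram(e[:,1],bins=np.arange(-26,27,4))[0],np.percentile(e[:,1],[2,98]),np.percentile(e[:,0],[2,98]))
E
```

```text
wrist rod 2512 [-1.1000e-02 -2.1909e+01] [0.    0.298] 126.7
side rod 94 [  0.432 -70.73 ] [ 0.021 -6.801] 139.5
side ball 19 [136.6  -4.9  55.6] world [0.6001 0.1305 0.0937]
[0.4663 0.1589 0.1491] 17.05 0.11077874363631553 [-0.5  0.3 -1.4]
[[ 9.701e-01 -2.429e-01  1.300e-03]
 [-2.429e-01 -9.701e-01  8.000e-04]
 [ 1.000e-03 -1.100e-03 -1.000e+00]]
805 [[ 34.1 -20.1  29.1]
 [ 40.9   8.9  30.6]
 [ 47.1  21.2  33.8]]
0
805
[  0  88 129 126  59   0   0   0  28 134 128 113   0] [-20.071979    21.19339697] [34.08029623 47.12639522]
```

>>> {"api": "drive_tool", "payload": {"moves": [{"delta_pos": [3.5,0,6],"turn": 0,"claw": 0},{"delta_pos": [0,0,8],"turn": 0,"claw": 0},{"delta_pos": [0,0,8],"turn": 0,"claw": 0},{"delta_pos": [0,0,8],"turn": 0,"claw": 0},{"delta_pos": [0,0,6],"turn": 0,"claw": 0},{"delta_pos": [0,0,6],"turn": 0,"claw": 0},{"delta_pos": [0,0,5],"turn": 0,"claw": 0},{"delta_pos": [0,0,3],"turn": 0,"claw": 0},{"delta_pos": [0,0,3],"turn": 0,"claw": 0},{"delta_pos": [0,0,1],"turn": 0,"claw": 0},{"delta_pos": [0,0,0],"turn": 0,"claw": 0},{"delta_pos": [0,0,0],"turn": 0,"claw": 0}]}}

```text
time_s: 18.65
tcp_pos: [0.4694, 0.1577, 0.0947]
ee_rot: [[0.97, -0.243, 0.0], [-0.243, -0.97, 0.0], [0.0, -0.0, -1.0]]
wrist_force: [0.5, -0.2, -1.4]
gripper_width: 0.113
gripper_force: 30.0
```

>>> {"api": "drive_tool", "payload": {"moves": [{"delta_pos": [0,0,0.8],"turn": 0,"claw": 0},{"delta_pos": [0,0,0.5],"turn": 0,"claw": 0},{"delta_pos": [0,0,0],"turn": 0,"claw": 0},{"delta_pos": [0,0,0],"turn": 0,"claw": 0}]}}

```text
time_s: 19.15
tcp_pos: [0.4696, 0.1578, 0.0937]
ee_rot: [[0.97, -0.243, 0.001], [-0.243, -0.97, 0.0], [0.001, -0.0, -1.0]]
wrist_force: [0.1, -0.1, 3.7]
gripper_width: 0.115
gripper_force: 30.0
```

Contact with the slot floors. Release gently, then check before rising.

>>> {"api": "drive_tool", "payload": {"moves": [{"delta_pos": [0,0,0],"turn": 0,"claw": 0.15},{"delta_pos": [0,0,0],"turn": 0,"claw": 0.2},{"delta_pos": [0,0,0],"turn": 0,"claw": 0.3},{"delta_pos": [0,0,0],"turn": 0,"claw": 0.4},{"delta_pos": [0,0,0],"turn": 0,"claw": 0.5},{"delta_pos": [0,0,0],"turn": 0,"claw": 0.5},{"delta_pos": [0,0,-10],"turn": 0,"claw": 0.5},{"delta_pos": [0,0,-20],"turn": 0,"claw": 0.5},{"delta_pos": [0,0,-25],"turn": 0,"claw": 0.5},{"delta_pos": [0,0,-25],"turn": 0,"claw": 0.5},{"delta_pos": [0,0,-20],"turn": 0,"claw": 0.6},{"delta_pos": [0,0,-20],"turn": 0,"claw": 0.6}]}}

```text
time_s: 20.65
tcp_pos: [0.4694, 0.1577, 0.2148]
ee_rot: [[0.97, -0.243, 0.001], [-0.243, -0.97, 0.001], [0.001, -0.001, -1.0]]
wrist_force: [0.2, -0.3, 0.4]
gripper_width: 0.583
gripper_force: 0.0
```

```bash
python3 - <<'E'
from h import *
b=cap('wrist','f');d=cap('side','fd');s0=cap('scene','fs')
w=wcloud(b);hsv=cv2.cvtColor(b['color'],cv2.COLOR_RGB2HSV).astype(int)
for n,m in(('handle',(np.hypot(w[...,0]-.455,w[...,1]-.16)<.09)&(abs(hsv[...,0]-110)<10)&(hsv[...,1]>120)&(w[...,2]>.1)&(w[...,2]<.14)),('rod',(w[...,2]>.1)&(w[...,2]<.13)&(hsv[...,1]<60)&(w[...,0]>.525)&(w[...,0]<.61)&(w[...,1]>.1)&(w[...,1]<.16))):
    p=w[m];V=np.array([.97,-.243]);x=(p[:,:2]-[.451,.162])@V;y=(p[:,:2]-[.451,.162])@[.243,.97]
    print(n,m.sum(),'x',np.percentile(x,[.5,99.5]).round(4),'z fit',np.polyfit(x,p[:,2],1).round(4),'y fit',np.polyfit(x,y,1).round(4))
print(monitor.sense()['time_s'],monitor.sense()['tcp_pos'])
cv2.imwrite('pics/v6.png',np.hstack([cv2.resize(d['color'][180:330,200:350],(390,390)),cv2.resize(s0['color'][190:310,170:290],(390,390))])[:,:,::-1])
E
```

```text
handle 1077 x [-0.0313  0.0663] z fit [0.0009 0.1245] y fit [ 0.0015 -0.0001]
rod 823 x [0.0758 0.1617] z fit [-0.0161  0.1167] y fit [-0.0063  0.0008]
20.8 [0.46976262 0.15802822 0.21454084]
```

View pics/v6.png

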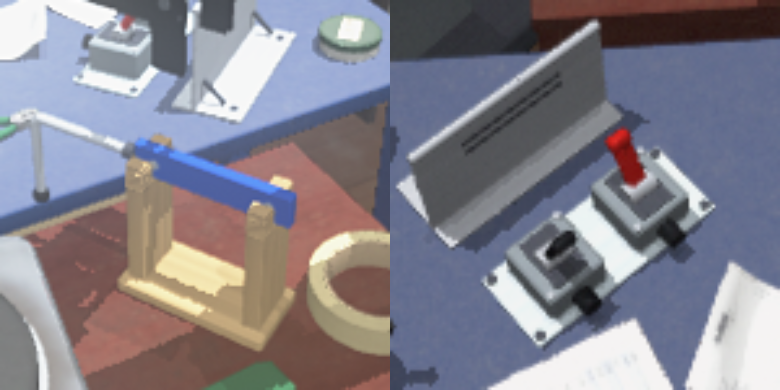

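The hook is seated level in both slots (handle top at z = 0.1245, as before, bent end on the same side). The red lever is over towards the guard, and the black lever and guard look untouched.

```bash
python3 -c "
from h import *
print(ticket.finish_job())"
```

```text
the job is handed in; nothing more can be done
None
```

The job is handed in at about 21 s: the hook pulled the red lever to its stop towards the guard, the black lever and guard look unmoved in the final images, and the hook is back level in both slots and released.

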